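# Pull out and lock the rice cooker shelf

### The arm

A 6-joint arm with a two-finger parallel gripper is mounted at the origin on the work surface. World frame = base frame: x ahead of the robot, y to its left, z up, the work surface at z = 0. Lengths are in m, angles in rad, forces in N, time in s.
With the tool pointing down it reaches from about 0.3 to 0.775 m from the base axis. Payload 14.6 kg.
Tool frame: the origin (TCP) lies between the finger pads; the fingertips stand 17 mm ahead of it and the grasp point (between the pads) lies 2 mm behind it; z points along the fingers, y is the line along which they close (so a half turn about z gives the same grasp; the last joint's range is limited). The gripper opens to 94 mm and grips with 3 to 60 N. Pads are 16 mm wide; open, the fingers measure 119 mm over their backs; the gripper's body (75 mm by 177 mm) begins 78 mm behind the grasp point.
Start: joints at [-1.408, 0.3, 1.521, -0, 1.321, -0.067], TCP at [0.125, -0.536, 0.222] pointing down, gripper open.
Joint ranges: [-3.03, 3.03], [-0.79, 2.21], [0.23, 2.52], [-1.04, 4.18], [0, 3.07], [-2.55, 2.55]. Speed limits (rad/s): [2.22, 2.22, 2.57, 3.14, 3.14, 3.14].

### API

Orientations are given as a rotation vector (axis times angle).
In Python, from station import ctrl gives the robot as it stands.
- The arm moves only by the tool apply_moves, never from a script. Its argument "plan" is one flat list of numbers, 4 for each row, row after row: the shift along the tool's x, y, z in shares of 80 cm (1.0 is 80 cm), then the turn about the tool's z in shares of 90 degrees (1.0 is 90 degrees). In form: [tx, ty, tz, spin, tx, ty, tz, spin, ...]. A call has 1 to 20 rows; each row is the pose to reach, as a shift and turn from the pose commanded when the call began, along the tool's axes at that moment; what a row does not reach only later rows make up. A row lasts 1/12 s, in which the tool goes at most 41.7 mm and 7.16 degrees, less where a joint would pass 70% of its speed; a pose out of reach is approached as far as the arm can. A call with a gripper value outside its range is refused whole. "jaw" is the opening, from -1 (shut) to 1 (fully open), set as the call begins (left out, the last holds). The fingers move at their own pace and stop on an object; "newtons" is the grip in N (left out, the last holds). Time passes only in rows, so rows that repeat a pose let the fingers close. It gives the time, the measured TCP pose, the force, the opening and the grip force at its end, in the units of the state.
- ctrl.state(): the state, without advancing time (a new reading comes with each control period).
- ctrl.read_camera(name): name is "scene" or "top" or "wrist"; returns the picture (400x640x3 uint8, red, green, blue); there is no depth.
- ctrl.get_calibration(name): a dict with "vfov" (degrees; the focal length in pixels is half the picture's height over the tangent of half this angle, whatever the lens; pixels are square), "cx", "cy" (the principal point, pixels), "xyz" and "rotation" of the camera in the world. Camera axes: x right, y down, z forward; pixel columns grow to the right and rows downward; lengths in m; the calibration is good to about 2 mm. A picture is of the moment at which its call begins: read the wrist's pose just before it. get_calibration takes no time and is no camera call; for the wrist camera it gives the pose at the moment of the call.
- ctrl.sign_off(): hands the job in; it is judged then, once.
Trained networks look in the newest picture that a camera, given by its name, has taken for a name from the list of things; names that differ only in an ending like _2 or _b are one class to them, and where a whole thing is asked for, a point or a joint stands for the part that bears it (a point fixed in the world has none). Each returns a list of dicts, best first, with "score" (0 to 1); they miss things now and then, are a little off and sometimes report something else, mostly with a low value. They report only what shows in the picture. A call takes as long as a camera call. They do not tell look-alikes from the thing itself.
- ctrl.recognise(query, camera): "centre" ([column, row] in pixels, amid what is visible of it).
- ctrl.pinpoint(query, camera): "centre" ([column, row] in pixels: a listed point, or the origin of a listed thing).
The state is a dict: "clock": time; "q": joint angles; "qvel": joint speeds; "joint_torque": joint torques, N m; "tcp_pos": TCP position; "eef_rot": TCP orientation; "ft_force": force on the tool from outside, world axes, zero at the start; "torque": the same for the moment, N m; "gripper_width": finger opening in m; "finger_force": force on a finger pad.
Only numpy, scipy, OpenCV 4.12 (cv2) and the standard library are available. Lean on these libraries where they do the work, as an engineer would, in place of code of your own. Each camera call takes 0.05 s, during which the arm holds its last target. There are 200 camera calls.

### The job

The rice cooker stands on a pull-out tray that is locked at the back. Flick the kick lever on the tray's front fully up to release it, draw the tray gently towards the robot until it just comes up against its rubber end stop without squashing it, then push the lever right down with the fingertips so that it locks the tray there, and let go. Feel for the stop and the lever's bottom: do not press on the lever with more than about 30 N. Keep the cooker standing in its place on the tray, and do not disturb the other things on the counter.

Things in the scene. Friction and masses are not known exactly. Their poses are not given: they have to be found in the camera images.
- shelf: fixed steel slide frame of the pull-out shelf, 425 mm deep, 258 mm wide, lying on the counter. Origin on the counter under the middle of the closed tray's front edge; x points away from the robot along the slide, y to the left, z up
- tray (a joint): how far the wooden tray (260 x 260 mm, top 30 mm above the counter) is drawn out towards the robot (along the frame's -x), in m: 0 = closed, as at the start; it meets the stop's sprung rubber buffer (4 N per mm) between 0.078 and 0.102. Sliding friction about 5 N; pressing the lever may creep it a few mm. It can be locked only within about 2 mm of where it first touches the buffer
- lever (a joint): angle of the kick lever in rad: 0 = fully down (locked, as at the start), 0.7 = fully up; the tray is free above 0.25. It hangs on the tray's front and moves with it; its stiff friction hinge keeps it where it is left and takes about 5 N at the tip to move either way. A roller under it drops into the notch only if the tray is at the right place; else it is stopped hard at about 0.2 rad
- lever_tip (a point): centre of the lever's tip, a black rubber cross bar 36 mm long (along the frame's y), 14 mm thick, 46 mm above the counter when down, 92 mm when up. From the hinge it lies 80 mm in front and 22 mm above when down, about 47 mm in front and 68 mm above when up. Nothing stands within 50 mm of its ends
- lever_hinge (a point): centre of the lever's hinge, 24 mm above the counter and 4 mm in front of the tray's front edge; the hinge axis is the frame's y
- pull_post (a point): a point on the axis of the upright round steel pull post, 16 mm thick, that stands on a bracket 14 mm in front of the tray's front edge near its left corner; this point is 60 mm above the counter, the post's top 12 mm higher, the bracket's top 30 mm lower. It moves with the tray
- tray_seat (a point): middle of the place on the tray's top where the cooker stands, 125 mm behind the tray's front edge
- teacup: white ceramic teacup, 72 mm wide, 62 mm high, on the counter to the right of the shelf; origin under its middle
- bowl: translucent rice washing bowl, 170 mm wide, 80 mm high, on the counter to the left of the shelf; origin under its middle
- spatula: wooden spatula, 200 mm long, lying on the counter to the front left of the shelf; origin near its middle
- strainer: small steel strainer, 80 mm wide, 34 mm high, with a 90 mm straight handle, on the counter to the right of the shelf; origin under the middle of its cup
- lock_rail (a point): top of the dark lock rail of the frame, on its midline, 100 mm in front of the closed tray's edge. The rail is 14 to 20 mm wide and 19 to 20 mm high and runs under the lever along the frame's x; it has one lock notch at the back and one in the end-stop block near its front. The block is set by hand; where the tray meets it is known only to 12 mm either way and must be felt
- cooker_foot (a point): middle of the underside of the white domed rice cooker, 168 mm wide, 152 mm high, 0.8 to 1.6 kg, standing loose on rubber feet on the tray; z up
- buffer (a joint): how far the rubber buffer of the end stop (20 mm wide, 21 mm long, right of the tray's middle, in front of its edge) is squashed by the tray, in m: 0 = free, 0.008 = solid; about 4 N per mm, more if struck fast
Things that resemble listed ones, but are neither listed nor needed, are in the scene too. Of the things like the part that bears cooker_foot, leave any that is turquoise or yellow; of the rest the smaller one is meant.

How it is judged:
By the outcome, as a careful person would: the job done as asked, in the order asked, and still so for the second after the job is handed in, with the robot touching nothing.
It also fails if it takes over 61 s, if anything falls off the work surface, if the arm or the gripper's body presses on something with over 40 N, if the wrist force passes 120 N, or if a joint passes its speed limit or range.

## Working session

There is one attempt and no reset: what is moved stays moved. The work goes in short steps, Python scripts to look and compute and a tool call to move; the robot and the scene stay as the last step left them, time stands still between calls to the robot, and variables do not carry over. Pictures are saved under pics/ and viewed, at most 10 in all, crops included, and the job is handed in when it is done.

Besides the shell and the picture viewer there is one more tool, called after "Request:" by a JSON object that holds its "api" and its "payload". apply_moves: Moves the arm, as the interface text tells. Its arguments: {"type":"object","properties":{"plan":{"type":"array"},"jaw":{"type":"number"},"newtons":{"type":"number"}},"required":["plan"]}

```bash
mkdir -p pics; ls; cat > h.py <<'E'
import numpy as np,cv2
from station import ctrl
def snap(c,f=None):
    im=ctrl.read_camera(c)
    if f: cv2.imwrite('pics/'+f,im[:,:,::-1])
    return im
def ray(c,px,cal=None):
    k=cal or ctrl.get_calibration(c); f=200/np.tan(np.radians(k['vfov'])/2)
    d=np.array([(px[0]-k['cx'])/f,(px[1]-k['cy'])/f,1.])
    R=np.array(k['rotation']); R=R if R.shape==(3,3) else cv2.Rodrigues(R)[0]
    return np.array(k['xyz']),R@d
def atz(c,px,z,cal=None):
    o,d=ray(c,px,cal); return o+d*(z-o[2])/d[2]
def proj(c,p):
    k=ctrl.get_calibration(c); f=200/np.tan(np.radians(k['vfov'])/2)
    R=np.array(k['rotation']); R=R if R.shape==(3,3) else cv2.Rodrigues(R)[0]
    v=R.T@(np.array(p)-np.array(k['xyz'])); return [f*v[0]/v[2]+k['cx'],f*v[1]/v[2]+k['cy']]
E
python3 - <<'E'
from h import *
np.set_printoptions(precision=3,suppress=True)
ims=[]
for c in('scene','top'):
    ims.append(snap(c,c+'0.png'))
    print(c,ctrl.get_calibration(c))
    for q,z in(('lever_tip',.046),('lever_hinge',.024),('pull_post',.06),('tray_seat',.03),('lock_rail',.0195),('cooker_foot',.03),('shelf',0)):
        for r in ctrl.pinpoint(q,c)[:4]: print(q,np.round(r['centre'],1),round(r['score'],2),atz(c,r['centre'],z))
    for r in ctrl.recognise('cooker_foot',c)[:4]: print('rec',r)
print(ctrl.state())
E
```

```text
pics
scene {'vfov': 51.61129998600913, 'cx': 312.1550427668972, 'cy': 200.04510454581865, 'xyz': array([ 0.684, -0.441,  1.381]), 'rotation': array([-2.786, -0.449,  0.077])}
lever_tip [312.  235.1] 0.55 [ 0.578 -0.134  0.046]
lever_hinge [333.  244.9] 0.67 [ 0.653 -0.139  0.024]
lever_hinge [309.9 235.7] 0.29 [ 0.57  -0.133  0.024]
pull_post [340.6 194.2] 0.64 [0.626 0.028 0.06 ]
lock_rail [307.5 238. ] 0.8 [ 0.564 -0.142  0.02 ]
lock_rail [338.1 225.3] 0.56 [ 0.649 -0.068  0.02 ]
shelf [336.  227.3] 0.87 [ 0.644 -0.071  0.   ]
rec {'centre': [212.8, 235.3], 'score': 0.76}
rec {'centre': [266.9, 361.0], 'score': 0.67}
rec {'centre': [377.6, 225.3], 'score': 0.56}
top {'vfov': 50.91989243880799, 'cx': 325.21067423456157, 'cy': 200.0620872912077, 'xyz': array([ 0.456, -0.048,  1.271]), 'rotation': array([-2.208,  2.185, -0.059])}
lever_tip [355.7 179.5] 0.57 [ 0.58  -0.139  0.046]
lever_tip [415.3 180.9] 0.31 [ 0.578 -0.314  0.046]
lever_hinge [354.1 156.7] 0.44 [ 0.651 -0.136  0.024]
pull_post [293.  160.8] 0.77 [0.631 0.044 0.06 ]
tray_seat [354.8 188.5] 0.37 [ 0.555 -0.138  0.03 ]
tray_seat [419.3 135.5] 0.21 [ 0.715 -0.33   0.03 ]
lock_rail [354.  188.6] 0.83 [ 0.555 -0.136  0.02 ]
shelf [330.3 158. ] 0.85 [ 0.65  -0.065  0.   ]
shelf [238.1 163.5] 0.4 [0.63  0.215 0.   ]
rec {'centre': [501.0, 180.4], 'score': 0.94}
rec {'centre': [148.6, 146.3], 'score': 0.68}
rec {'centre': [390.8, 284.7], 'score': 0.63}
rec {'centre': [329.6, 106.1], 'score': 0.59}
{'clock': 0.9, 'q': array([-1.408,  0.3  ,  1.521, -0.   ,  1.321, -0.067]), 'qvel': array([-0.   , -0.001, -0.002, -0.001,  0.   , -0.001]), 'joint_torque': array([  0.   , -53.165, -35.292,   0.071,   0.021,  -0.   ]), 'tcp_pos': array([ 0.125, -0.536,  0.222]), 'eef_rot': array([-3.121, -0.36 ,  0.   ]), 'ft_force': array([0.38 , 0.531, 0.178]), 'torque': array([-0.015, -0.03 , -0.014]), 'finger_force': 0.0, 'gripper_width': 0.09386347006112256}
```

View pics/scene0.png

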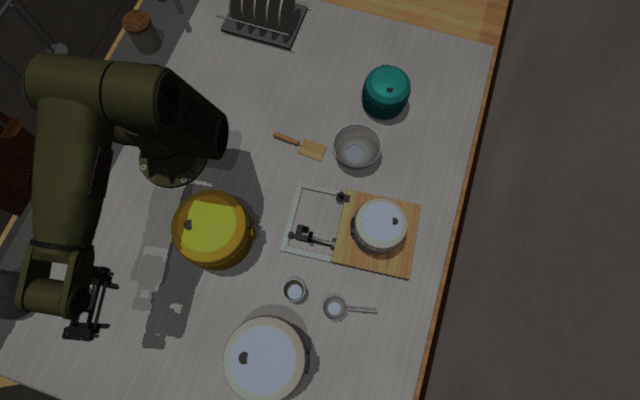

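View pics/top0.png

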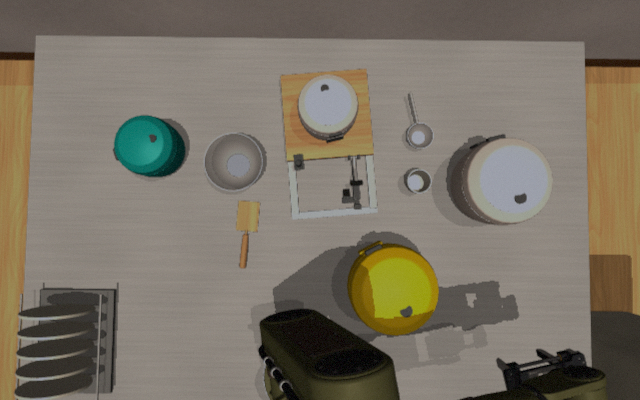

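The scene view shows the shelf with the small white cooker at about (380,225) and the lever at about (305,237). In the top view the cooker is at (328,106) and the lever tip at (355,180).

There are four cooker look-alikes in the top view: turquoise (150,146), yellow (395,287), large cream (505,180) and small white (328,106). The small white one is meant: it is neither turquoise nor yellow, and it is smaller than the cream one. I'll confirm that in an enlarged crop.

```bash
python3 - <<'E'
from h import *
np.set_printoptions(precision=3,suppress=True)
a=cv2.imread('pics/top0.png')[60:225,265:445]; b=cv2.imread('pics/scene0.png')[175:285,270:430]
a=cv2.resize(a,None,fx=2.2*1.0,fy=2.2,interpolation=3); b=cv2.resize(b,None,fx=2.5,fy=2.5,interpolation=3)
a=cv2.resize(cv2.imread('pics/top0.png')[60:225,275:385],None,fx=3.6,fy=3.6,interpolation=3)
H=600;o=np.zeros((H,800,3),np.uint8);o[:a.shape[0],:a.shape[1]]=a;b=b[:, :800-a.shape[1]];o[:b.shape[0],a.shape[1]:a.shape[1]+b.shape[1]]=b
cv2.imwrite('pics/crop1.png',o)
def tri(p,q):
    (o1,d1),(o2,d2)=ray('scene',p),ray('top',q)
    s=np.linalg.lstsq(np.c_[d1,-d2],o2-o1,rcond=None)[0]; x,y=o1+s[0]*d1,o2+s[1]*d2
    return (x+y)/2,np.linalg.norm(x-y)
print('tip',tri([312,235.1],[355.7,179.5])); print('hinge',tri([333,244.9],[354.1,156.7]));print('post',tri([340.6,194.2],[293,160.8]))
print('yellow',tri([190,225],[405,312]),'cream',tri([243,357],[520,198]),'white',tri([395,222],[325,88]))
for p in((288,161),(373,156),(282,73),(366,69)): print('trayc',atz('top',p,.03))
E
```

```text
tip (array([ 0.579, -0.138,  0.062]), np.float64(0.000878601037544145))
hinge (array([ 0.653, -0.136,  0.013]), np.float64(0.0006854479929313827))
post (array([0.63 , 0.042, 0.03 ]), np.float64(0.012833121574998104))
yellow (array([ 0.232, -0.254,  0.194]), np.float64(0.006887975808665814)) cream (array([ 0.521, -0.544,  0.209]), np.float64(0.0006601420415115913)) white (array([ 0.812, -0.046,  0.17 ]), np.float64(0.0034600773366662554))
trayc [0.635 0.061 0.03 ]
trayc [ 0.652 -0.192  0.03 ]
trayc [0.9   0.083 0.03 ]
trayc [ 0.915 -0.169  0.03 ]
```

View pics/crop1.png

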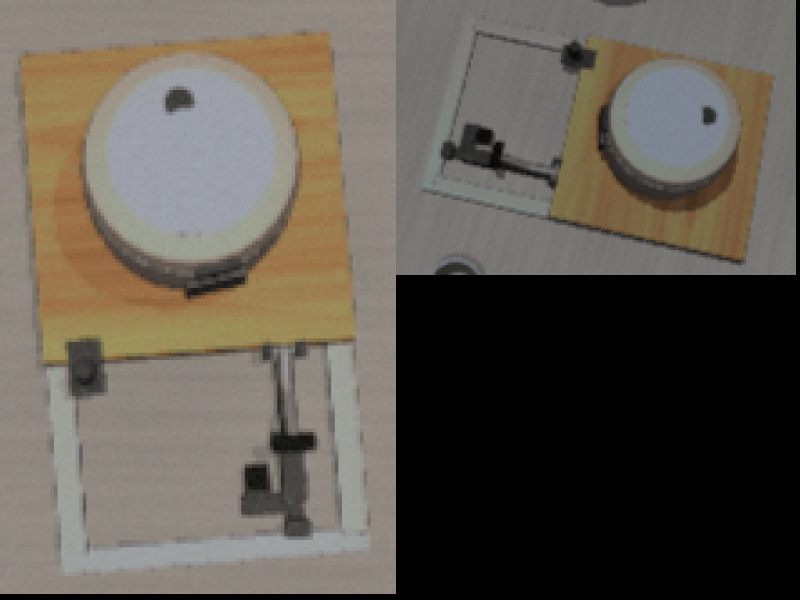

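The crop shows the small white cooker standing on the wooden tray, the lever's cross bar at crop (293,442) and the post at (87,370), so this is the one meant. Next I work out the hover move.

```bash
cat >> h.py <<'E'
def move(target,yaw,base=None):
    "cm/deg row taking the tool from its present pose to target with tool x at world yaw"
    s=ctrl.state(); R=cv2.Rodrigues(np.array(s['eef_rot']))[0]
    y0=np.arctan2(R[1,0],R[0,0]); print('tcp',s['tcp_pos'],'Rz',R[:,2].round(3),'yaw',round(y0,4),'t',round(s['clock'],2))
    print('row',np.round(100*R.T@(np.array(target)-s['tcp_pos']),2),round(float(np.degrees(y0-yaw)),2))
E
python3 - <<'E'
from h import *
np.set_printoptions(precision=4,suppress=True)
print('bar top',atz('top',[356.4,182.8],.05),'post',atz('top',[299.2,163.3],.072),'edge L/R',atz('top',[275+43/3.6,60+362/3.6],.03),atz('top',[275+355/3.6,60+342/3.6],.03))
move([.50,-.145,.26],.08)
E
```

```text
bar top [ 0.5699 -0.1412  0.05  ] post [0.6223 0.025  0.072 ] edge L/R [0.6359 0.0641 0.03  ] [ 0.6553 -0.1934  0.03  ]
tcp [ 0.1253 -0.5355  0.2224] Rz [-0.  0. -1.] yaw 0.2298 t 0.9
row [ 45.38 -29.49  -3.76] 8.58
```

The manual's scale: shifts go in shares of 80 cm and turns go in shares of 90 degrees. Converting my numbers, 45.4 cm / 80 = 0.5675, -29.5 cm / 80 = -0.3688, 8.6 degrees / 90 = 0.0956.

Request:
{"api": "apply_moves", "payload": {"plan": [0, 0, -0.1, 0, 0, 0, -0.1, 0, 0.5675, -0.3688, -0.1, 0.0956, 0.5675, -0.3688, -0.1, 0.0956, 0.5675, -0.3688, -0.1, 0.0956, 0.5675, -0.3688, -0.1, 0.0956, 0.5675, -0.3688, -0.1, 0.0956, 0.5675, -0.3688, -0.1, 0.0956, 0.5675, -0.3688, -0.1, 0.0956, 0.5675, -0.3688, -0.1, 0.0956, 0.5675, -0.3688, -0.1, 0.0956, 0.5675, -0.3688, -0.1, 0.0956, 0.5675, -0.3688, -0.1, 0.0956, 0.5675, -0.3688, -0.1, 0.0956, 0.5675, -0.3688, -0.1, 0.0956, 0.5675, -0.3688, -0.1, 0.0956, 0.5675, -0.3688, -0.1, 0.0956, 0.5675, -0.3688, -0.0475, 0.0956, 0.5675, -0.3688, -0.0475, 0.0956, 0.5675, -0.3688, -0.0475, 0.0956], "jaw": 0.3}}

```text
clock: 2.57
tcp_pos: [0.499, -0.1455, 0.2599]
eef_rot: [-3.138, -0.123, 0.005]
ft_force: [-0.3, 0.1, 1.3]
gripper_width: 0.0612
finger_force: 0.0
```

```bash
python3 - <<'E'
from h import *
np.set_printoptions(precision=4,suppress=True)
print(ctrl.state())
cal=ctrl.get_calibration('wrist');print(cal)
snap('wrist','w1.png')
for q,z in(('lever_tip',.046),('lever_hinge',.024),('pull_post',.06),('lock_rail',.0195),('shelf',0)):
    for r in ctrl.pinpoint(q,'wrist')[:3]: print(q,np.round(r['centre'],1),round(r['score'],2),atz('wrist',r['centre'],z,cal))
E
```

```text
{'clock': 2.5667, 'q': array([-0.3542,  0.2068,  1.5498, -0.0001,  1.3883,  1.1382]), 'qvel': array([ 0.0005, -0.0293, -0.0651,  0.0013,  0.0222,  0.0028]), 'joint_torque': array([  0.401 , -45.3719, -32.5447,   0.0462,  -0.6466,  -0.0131]), 'tcp_pos': array([ 0.499 , -0.1455,  0.2599]), 'eef_rot': array([-3.138 , -0.1231,  0.0048]), 'ft_force': array([-0.2528,  0.0814,  1.3131]), 'torque': array([-0.0252,  0.0668, -0.0019]), 'finger_force': 0.0, 'gripper_width': 0.061159051499626485}
{'vfov': 69.48849139405851, 'cx': 320.4396845214731, 'cy': 200.1057970862045, 'xyz': array([ 0.575 , -0.1388,  0.4221]), 'rotation': array([ 2.1541, -1.9884, -0.2732])}
lever_tip [323.2 123.4] 0.55 [ 0.5712 -0.1418  0.046 ]
lever_hinge [322.   54.8] 0.77 [ 0.6539 -0.1337  0.024 ]
pull_post [176.6  59.7] 0.65 [0.6284 0.032  0.06  ]
lock_rail [323.1 135.9] 0.63 [ 0.5545 -0.1433  0.0195]
shelf [271.9  57.4] 0.97 [ 0.6502 -0.0669  0.    ]
```

View pics/w1.png

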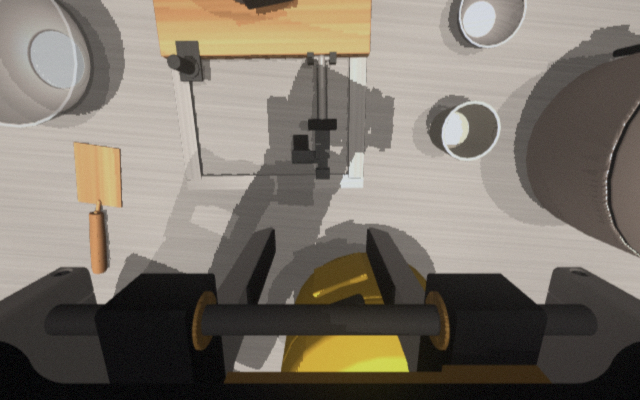

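The wrist view shows the bar at (322,124), spanning about 308–336, with the hinge at (321,57) and the post at (176,62). These agree with the other cameras. Next I descend around the bar.

```bash
python3 - <<'E'
from h import *
np.set_printoptions(precision=4,suppress=True)
k=ctrl.get_calibration('wrist')
print('bar ends',atz('wrist',[308.5,124.5],.048,k),atz('wrist',[336.5,124.5],.048,k))
move([.571,-.1417,.045],.08)
E
```

```text
bar ends [ 0.5707 -0.1235  0.048 ] [ 0.5736 -0.1587  0.048 ]
tcp [ 0.5003 -0.1453  0.2617] Rz [ 0.002 -0.001 -1.   ] yaw 0.0792 t 2.87
row [ 7.04  0.19 21.68] -0.05
```

To row units: 21.7 cm / 80 = 0.2713, 21.5 cm / 80 = 0.2688.

Request:
{"api": "apply_moves", "payload": {"plan": [0.0438, 0, 0.0375, 0, 0.0888, 0.0013, 0.075, 0, 0.0888, 0.0013, 0.125, 0, 0.0888, 0.0013, 0.175, 0, 0.0888, 0.0013, 0.2125, 0, 0.0888, 0.0013, 0.2375, 0, 0.0888, 0.0013, 0.2563, 0, 0.0888, 0.0013, 0.2688, 0, 0.0888, 0.0013, 0.2713, 0, 0.0888, 0.0013, 0.2713, 0]}}

```text
clock: 3.7
tcp_pos: [0.5712, -0.1404, 0.0438]
eef_rot: [3.139, 0.125, 0.0]
ft_force: [0.6, 0.5, -0.0]
gripper_width: 0.061
finger_force: 0.0
```

Request:
{"api": "apply_moves", "payload": {"plan": [0, 0, 0, 0, 0, 0, 0, 0, 0, 0, 0, 0, 0, 0, 0, 0, 0, 0, 0, 0, 0, 0, 0, 0], "jaw": -1, "newtons": 15}}

```text
clock: 4.2
tcp_pos: [0.5713, -0.1413, 0.0442]
eef_rot: [3.137, 0.125, 0.002]
ft_force: [-0.2, -7.3, 1.4]
gripper_width: 0.0359
finger_force: 15.0
```

```bash
python3 -c "
import numpy as np
for t in np.arange(.07,.75,.07):
  p=.268+t; print([round(8-8.3*np.cos(p),2),.05,round(-(8.3*np.sin(p)-2.2),2),0],end=',')"
```

```text
[np.float64(0.17), 0.05, np.float64(-0.55), 0],[np.float64(0.38), 0.05, np.float64(-1.09), 0],[np.float64(0.63), 0.05, np.float64(-1.62), 0],[np.float64(0.92), 0.05, np.float64(-2.12), 0],[np.float64(1.24), 0.05, np.float64(-2.61), 0],[np.float64(1.59), 0.05, np.float64(-3.07), 0],[np.float64(1.97), 0.05, np.float64(-3.51), 0],[np.float64(2.39), 0.05, np.float64(-3.91), 0],[np.float64(2.83), 0.05, np.float64(-4.29), 0],[np.float64(3.29), 0.05, np.float64(-4.64), 0],
```

Request:
{"api": "apply_moves", "payload": {"plan": [0.0013, 0.0006, -0.0038, 0, 0.0021, 0.0006, -0.0069, 0, 0.0048, 0.0006, -0.0136, 0, 0.0079, 0.0006, -0.0203, 0, 0.0115, 0.0006, -0.0265, 0, 0.0155, 0.0006, -0.0326, 0, 0.0199, 0.0006, -0.0384, 0, 0.0246, 0.0006, -0.0439, 0, 0.0299, 0.0006, -0.0489, 0, 0.0299, 0.0006, -0.0489, 0]}}

```text
clock: 5.03
tcp_pos: [0.5947, -0.1393, 0.0828]
eef_rot: [3.138, 0.125, -0.002]
ft_force: [-3.1, -4.8, 2.5]
gripper_width: 0.0357
finger_force: 15.0
```

To row units: 1.1 cm / 80 = 0.0138, -0.73 cm / 80 = -0.0091.

Request:
{"api": "apply_moves", "payload": {"plan": [0.0055, 0, -0.0048, 0, 0.0113, 0, -0.0091, 0, 0.0125, 0, -0.01, 0, 0.0138, 0, -0.0109, 0, 0.0138, 0, -0.0109, 0]}}

```text
clock: 5.45
tcp_pos: [0.6049, -0.1384, 0.0909]
eef_rot: [3.139, 0.125, -0.004]
ft_force: [-5.7, -3.7, -1.4]
gripper_width: 0.0358
finger_force: 15.0
```

To row units: 0.2 cm / 80 = 0.0025, -0.15 cm / 80 = -0.0019.

Request:
{"api": "apply_moves", "payload": {"plan": [0.0015, 0, -0.0013, 0, 0.0025, 0, -0.0019, 0, 0.0025, 0, -0.0019, 0]}}

```text
clock: 5.7
tcp_pos: [0.6069, -0.1382, 0.0923]
eef_rot: [3.139, 0.125, -0.004]
ft_force: [-5.3, -4.4, -1.7]
gripper_width: 0.0357
finger_force: 15.0
```

To row units: 0.3 cm / 80 = 0.0038, -0.2 cm / 80 = -0.0025.

Request:
{"api": "apply_moves", "payload": {"plan": [0.0019, 0, -0.0013, 0, 0.0038, 0, -0.0025, 0, 0.0038, 0, -0.0025, 0]}}

```text
clock: 5.95
tcp_pos: [0.61, -0.138, 0.0943]
eef_rot: [3.139, 0.125, -0.004]
ft_force: [-4.9, -3.9, -1.4]
gripper_width: 0.0358
finger_force: 15.0
```

```bash
python3 - <<'E'
from h import *
np.set_printoptions(precision=4,suppress=True)
snap('wrist','w2.png')
im=cv2.imread('pics/w2.png'); cv2.imwrite('pics/w2c.png',cv2.resize(im[60:400,140:500],None,fx=1.7,fy=1.7,interpolation=3))
for c in('scene','top'):
  snap(c)
  for r in ctrl.pinpoint('lever_tip',c)[:2]: print(c,r['centre'],r['score'],atz(c,r['centre'],.092))
E
```

```text
(no output)
```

View pics/w2c.png

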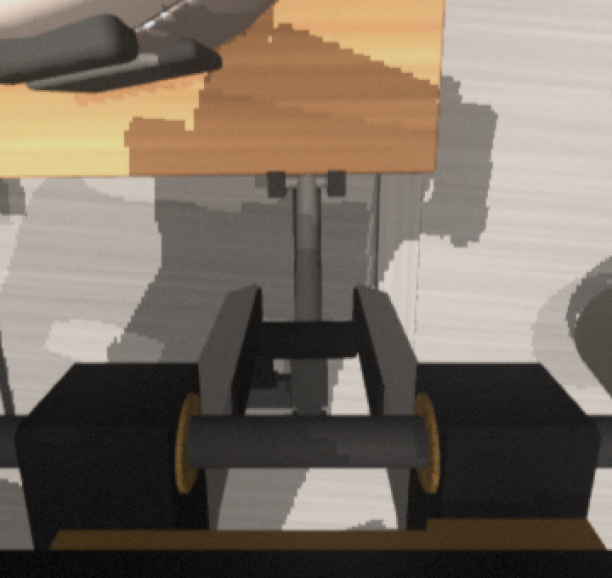

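The picture shows the bar between the pads at (320,260) in the full frame, with the lever raised. I'll check where the bar lies relative to the pads.

```bash
python3 - <<'E'
from h import *
np.set_printoptions(precision=4,suppress=True)
k=ctrl.get_calibration('wrist')
for z in(.085,.092,.094): print(z,atz('wrist',[140+306/1.7,60+340/1.7],z,k))
print(atz('wrist',[140+308/1.7,60+183/1.7],.024,k)) # hinge
for t in np.arange(.6,.8,.05):
  p=np.array([.652,-.1345,.024])+np.array([-.083*np.cos(.268+t)*.997,-.083*np.cos(.268+t)*.08,.083*np.sin(.268+t)]); print(round(t,2),p,proj('wrist',p))
E
```

```text
0.085 [ 0.5979 -0.1376  0.085 ]
0.092 [ 0.6015 -0.1374  0.092 ]
0.094 [ 0.6025 -0.1373  0.094 ]
[ 0.649  -0.1344  0.024 ]
0.6 [ 0.5985 -0.1388  0.0873] [np.float64(321.8409322587513), np.float64(260.97337570931944)]
0.65 [ 0.6017 -0.1385  0.0899] [np.float64(321.86787852284135), np.float64(258.28035531546806)]
0.7 [ 0.6051 -0.1383  0.0924] [np.float64(321.8951162788646), np.float64(255.1826748852147)]
0.75 [ 0.6086 -0.138   0.0946] [np.float64(321.92253191314103), np.float64(251.67281633275732)]
0.8 [ 0.6121 -0.1377  0.0967] [np.float64(321.9499997370616), np.float64(247.74597633625672)]
```

To row units: -0.6 cm / 80 = -0.0075, 0.4 cm / 80 = 0.005.

Request:
{"api": "apply_moves", "payload": {"plan": [-0.0075, 0, 0.005, 0, -0.0075, 0, 0.005, 0, -0.0075, 0, 0.005, 0], "newtons": 3}}

```text
clock: 6.45
tcp_pos: [0.6045, -0.1384, 0.0907]
eef_rot: [3.139, 0.125, -0.0]
ft_force: [0.1, -5.5, -0.7]
gripper_width: 0.0362
finger_force: 3.0
```

To row units: 0.4 cm / 80 = 0.005, -0.26 cm / 80 = -0.0033.

Request:
{"api": "apply_moves", "payload": {"plan": [0, 0, 0, 0, 0, 0, 0, 0, 0.0025, 0, -0.0016, 0, 0.005, 0, -0.0033, 0, 0.005, 0, -0.0033, 0], "newtons": 28}}

```text
clock: 6.87
tcp_pos: [0.6077, -0.1381, 0.0929]
eef_rot: [3.139, 0.125, -0.006]
ft_force: [-6.6, -4.4, 1.4]
gripper_width: 0.0354
finger_force: 28.0
```

To row units: 0.4 cm / 80 = 0.005, -0.2 cm / 80 = -0.0025.

Request:
{"api": "apply_moves", "payload": {"plan": [0.0025, 0, -0.0013, 0, 0.005, 0, -0.0025, 0, 0.005, 0, -0.0025, 0]}}

```text
clock: 7.12
tcp_pos: [0.6098, -0.1379, 0.0939]
eef_rot: [-3.138, -0.124, 0.014]
ft_force: [-19.4, -6.5, 1.2]
gripper_width: 0.0355
finger_force: 27.9
```

The force rises to 19 N, so the lever is at its upper stop. I'll release it, rise and look at the post.

To row units: -0.5 cm / 80 = -0.0063, 0.2 cm / 80 = 0.0025.

Request:
{"api": "apply_moves", "payload": {"plan": [-0.0063, 0, 0.0025, 0, -0.0063, 0, 0.0025, 0, -0.0063, 0, 0.0025, 0, -0.0063, 0, 0.0025, 0], "jaw": 0.3}}

```text
clock: 7.45
tcp_pos: [0.6081, -0.1375, 0.0936]
eef_rot: [-3.139, -0.126, -0.001]
ft_force: [-0.3, 0.9, -0.5]
gripper_width: 0.0584
finger_force: 0.0
```

To row units: -15.5 cm / 80 = -0.1938, -15 cm / 80 = -0.1875.

Request:
{"api": "apply_moves", "payload": {"plan": [0, 0, -0.0188, 0, 0, 0, -0.05, 0, 0, 0, -0.1, 0, -0.025, -0.0375, -0.1375, 0, -0.05, -0.075, -0.1375, 0, -0.05, -0.125, -0.1375, 0, -0.05, -0.1625, -0.1375, 0, -0.05, -0.1875, -0.1375, 0, -0.05, -0.1938, -0.1375, 0, -0.05, -0.1938, -0.1375, 0, -0.05, -0.1938, -0.1375, 0]}}

```text
clock: 8.37
tcp_pos: [0.5558, 0.0131, 0.2034]
eef_rot: [3.139, 0.126, 0.0]
ft_force: [-0.2, -0.5, 0.5]
gripper_width: 0.061
finger_force: 0.0
```

```bash
python3 - <<'E'
from h import *
np.set_printoptions(precision=4,suppress=True)
k=ctrl.get_calibration('wrist');snap('wrist','w3.png')
for q,z in(('lever_tip',.092),('lever_hinge',.024),('pull_post',.06)):
    for r in ctrl.pinpoint(q,'wrist')[:2]: print(q,np.round(r['centre'],1),round(r['score'],2),atz('wrist',r['centre'],z,k))
move([.624,.027,.058],.08)
print(proj('wrist',[.624,.027,.072]),k['xyz'])
E
```

```text
lever_tip [483.6 166.6] 0.86 [ 0.6022 -0.1383  0.092 ]
lever_hinge [455.1 111. ] 0.91 [ 0.6546 -0.1309  0.024 ]
lever_hinge [445.3 196.9] 0.36 [ 0.5544 -0.1394  0.024 ]
pull_post [311.  121.7] 0.85 [0.6299 0.0299 0.06  ]
tcp [0.5557 0.0125 0.2032] Rz [-0. -0. -1.] yaw 0.0784 t 8.57
row [ 6.92 -0.91 14.52] -0.09
[np.float64(312.42920295232244), np.float64(127.93214300862118)] [0.6313 0.0201 0.3659]
```

View pics/w3.png

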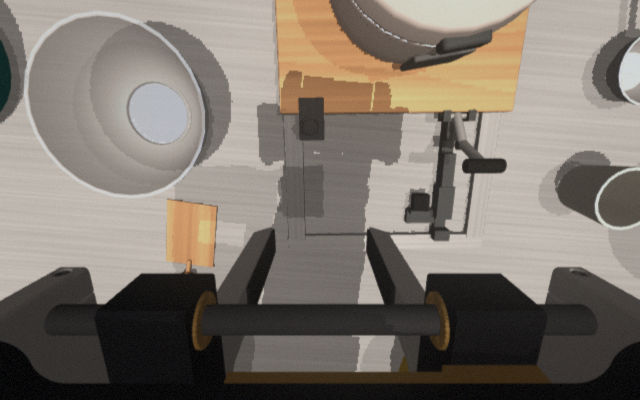

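The lever is up, with its tip at (484,166), and the post is at (311,122). The bowl is well clear. I'll descend on the post.

To row units: 14.8 cm / 80 = 0.185, 14.6 cm / 80 = 0.1825.

Request:
{"api": "apply_moves", "payload": {"plan": [0.0438, -0.01, 0, 0, 0.0913, -0.0144, 0.025, 0, 0.0913, -0.0144, 0.0625, 0, 0.0913, -0.0144, 0.1063, 0, 0.0913, -0.0144, 0.1438, 0, 0.0913, -0.0144, 0.1688, 0, 0.0913, -0.0144, 0.1825, 0, 0.0913, -0.0144, 0.185, 0, 0.0913, -0.0144, 0.185, 0]}}

```text
clock: 9.32
tcp_pos: [0.6277, 0.0304, 0.0556]
eef_rot: [3.139, 0.124, 0.0]
ft_force: [0.2, 0.2, 0.6]
gripper_width: 0.0608
finger_force: 0.0
```

Request:
{"api": "apply_moves", "payload": {"plan": [0, 0, 0, 0, 0, 0, 0, 0, 0, 0, 0, 0, 0, 0, 0, 0, 0, 0, 0, 0, 0, 0, 0, 0, 0, 0, 0, 0], "jaw": -1, "newtons": 40}}

```text
clock: 9.9
tcp_pos: [0.6275, 0.0306, 0.0555]
eef_rot: [3.138, 0.125, 0.0]
ft_force: [2.5, -26.4, -0.9]
gripper_width: 0.0177
finger_force: 14.2
```

To row units: 0.12 cm / 80 = 0.0015, 0.06 cm / 80 = 0.0008.

Request:
{"api": "apply_moves", "payload": {"plan": [0, 0.0008, 0, 0, 0, 0.0015, 0, 0, 0, 0.0015, 0, 0, 0, 0.0015, 0, 0]}}

```text
clock: 10.23
tcp_pos: [0.6276, 0.0293, 0.0555]
eef_rot: [3.139, 0.125, 0.0]
ft_force: [0.0, -4.8, 2.5]
gripper_width: 0.0154
finger_force: 40.0
```

To row units: -3 cm / 80 = -0.0375, -2.5 cm / 80 = -0.0313.

Request:
{"api": "apply_moves", "payload": {"plan": [-0.0013, 0, 0, 0, -0.0031, 0, 0, 0, -0.0056, 0, 0, 0, -0.0088, 0, 0, 0, -0.0125, 0, 0, 0, -0.0163, 0, 0, 0, -0.02, 0, 0, 0, -0.0238, 0, 0, 0, -0.0275, 0, 0, 0, -0.0313, 0, 0, 0, -0.0338, 0, 0, 0, -0.0356, 0, 0, 0, -0.0369, 0, 0, 0, -0.0375, 0, 0, 0]}}

```text
clock: 11.4
tcp_pos: [0.5982, 0.0267, 0.0555]
eef_rot: [3.138, 0.125, 0.003]
ft_force: [6.6, -7.4, -2.0]
gripper_width: 0.0155
finger_force: 40.0
```

To row units: -4.2 cm / 80 = -0.0525, -4.1 cm / 80 = -0.0513.

Request:
{"api": "apply_moves", "payload": {"plan": [-0.0013, 0, 0, 0, -0.0031, 0, 0, 0, -0.0056, 0, 0, 0, -0.0088, 0, 0, 0, -0.0125, 0, 0, 0, -0.0163, 0, 0, 0, -0.02, 0, 0, 0, -0.0238, 0, 0, 0, -0.0275, 0, 0, 0, -0.0313, 0, 0, 0, -0.035, 0, 0, 0, -0.0388, 0, 0, 0, -0.0425, 0, 0, 0, -0.0463, 0, 0, 0, -0.0494, 0, 0, 0, -0.0513, 0, 0, 0, -0.0525, 0, 0, 0, -0.0525, 0, 0, 0, -0.0525, 0, 0, 0]}}

```text
clock: 12.98
tcp_pos: [0.5563, 0.0228, 0.0555]
eef_rot: [3.137, 0.125, 0.002]
ft_force: [3.6, -10.9, -2.1]
gripper_width: 0.0152
finger_force: 40.0
```

To row units: -0.6 cm / 80 = -0.0075, 0.05 cm / 80 = 0.0006.

Request:
{"api": "apply_moves", "payload": {"plan": [-0.0013, 0.0005, 0, 0, -0.0025, 0.0006, 0, 0, -0.0038, 0.0006, 0, 0, -0.005, 0.0006, 0, 0, -0.0063, 0.0006, 0, 0, -0.0075, 0.0006, 0, 0]}}

```text
clock: 13.48
tcp_pos: [0.5506, 0.0223, 0.0555]
eef_rot: [3.138, 0.125, 0.003]
ft_force: [5.9, -7.8, -3.2]
gripper_width: 0.0153
finger_force: 40.0
```

To row units: -0.2 cm / 80 = -0.0025, -0.15 cm / 80 = -0.0019.

Request:
{"api": "apply_moves", "payload": {"plan": [-0.0006, 0, 0, 0, -0.0013, 0, 0, 0, -0.0019, 0, 0, 0, -0.0025, 0, 0, 0]}}

```text
clock: 13.82
tcp_pos: [0.5486, 0.0221, 0.0555]
eef_rot: [3.138, 0.125, 0.003]
ft_force: [5.9, -8.5, -3.0]
gripper_width: 0.0153
finger_force: 40.0
```

To row units: -0.15 cm / 80 = -0.0019, -0.1 cm / 80 = -0.0013.

Request:
{"api": "apply_moves", "payload": {"plan": [-0.0006, 0, 0, 0, -0.0013, 0, 0, 0, -0.0019, 0, 0, 0]}}

```text
clock: 14.07
tcp_pos: [0.5471, 0.022, 0.0555]
eef_rot: [3.138, 0.125, 0.003]
ft_force: [5.9, -7.7, -3.1]
gripper_width: 0.0151
finger_force: 40.0
```

To row units: -0.15 cm / 80 = -0.0019, -0.1 cm / 80 = -0.0013.

Request:
{"api": "apply_moves", "payload": {"plan": [-0.0006, 0, 0, 0, -0.0013, 0, 0, 0, -0.0019, 0, 0, 0]}}

```text
clock: 14.32
tcp_pos: [0.5456, 0.0219, 0.0555]
eef_rot: [3.138, 0.125, 0.003]
ft_force: [4.5, -7.7, -3.5]
gripper_width: 0.0155
finger_force: 40.0
```

To row units: -0.15 cm / 80 = -0.0019, -0.1 cm / 80 = -0.0013.

Request:
{"api": "apply_moves", "payload": {"plan": [-0.0006, 0, 0, 0, -0.0013, 0, 0, 0, -0.0019, 0, 0, 0]}}

```text
clock: 14.57
tcp_pos: [0.5441, 0.0217, 0.0555]
eef_rot: [3.138, 0.125, 0.003]
ft_force: [5.6, -9.0, -3.6]
gripper_width: 0.0154
finger_force: 40.0
```

To row units: -0.15 cm / 80 = -0.0019, -0.1 cm / 80 = -0.0013.

Request:
{"api": "apply_moves", "payload": {"plan": [-0.0006, 0, 0, 0, -0.0013, 0, 0, 0, -0.0019, 0, 0, 0]}}

```text
clock: 14.82
tcp_pos: [0.5426, 0.0216, 0.0555]
eef_rot: [3.138, 0.125, 0.003]
ft_force: [4.9, -9.2, -2.3]
gripper_width: 0.015
finger_force: 40.0
```

To row units: -0.15 cm / 80 = -0.0019, -0.1 cm / 80 = -0.0013.

Request:
{"api": "apply_moves", "payload": {"plan": [-0.0006, 0.0001, 0, 0, -0.0013, 0.0003, 0, 0, -0.0019, 0.0003, 0, 0]}}

```text
clock: 15.07
tcp_pos: [0.5411, 0.0214, 0.0555]
eef_rot: [3.138, 0.125, 0.003]
ft_force: [5.7, -7.4, -3.8]
gripper_width: 0.0152
finger_force: 40.0
```

To row units: -0.15 cm / 80 = -0.0019, -0.1 cm / 80 = -0.0013.

Request:
{"api": "apply_moves", "payload": {"plan": [-0.0006, 0, 0, 0, -0.0013, 0, 0, 0, -0.0019, 0, 0, 0]}}

```text
clock: 15.32
tcp_pos: [0.5396, 0.0213, 0.0555]
eef_rot: [3.138, 0.125, 0.003]
ft_force: [5.5, -7.3, -1.7]
gripper_width: 0.0155
finger_force: 40.0
```

To row units: -0.15 cm / 80 = -0.0019, -0.1 cm / 80 = -0.0013.

Request:
{"api": "apply_moves", "payload": {"plan": [-0.0006, 0, 0, 0, -0.0013, 0, 0, 0, -0.0019, 0, 0, 0]}}

```text
clock: 15.57
tcp_pos: [0.5381, 0.0212, 0.0555]
eef_rot: [3.138, 0.125, 0.003]
ft_force: [5.3, -7.8, -3.6]
gripper_width: 0.0151
finger_force: 40.0
```

To row units: -0.15 cm / 80 = -0.0019, -0.1 cm / 80 = -0.0013.

Request:
{"api": "apply_moves", "payload": {"plan": [-0.0006, 0, 0, 0, -0.0013, 0, 0, 0, -0.0019, 0, 0, 0]}}

```text
clock: 15.82
tcp_pos: [0.5366, 0.021, 0.0555]
eef_rot: [3.138, 0.125, 0.003]
ft_force: [5.5, -8.9, -4.6]
gripper_width: 0.0154
finger_force: 40.0
```

Request:
{"api": "apply_moves", "payload": {"plan": [-0.0006, 0, 0, 0, -0.0013, 0, 0, 0, -0.0019, 0, 0, 0]}}

```text
clock: 16.07
tcp_pos: [0.5351, 0.0209, 0.0555]
eef_rot: [3.138, 0.125, 0.003]
ft_force: [6.2, -8.8, -2.8]
gripper_width: 0.0157
finger_force: 40.0
```

To row units: -0.15 cm / 80 = -0.0019, -0.1 cm / 80 = -0.0013.

Request:
{"api": "apply_moves", "payload": {"plan": [-0.0006, 0, 0, 0, -0.0013, 0, 0, 0, -0.0019, 0, 0, 0]}}

```text
clock: 16.32
tcp_pos: [0.5336, 0.0208, 0.0555]
eef_rot: [3.138, 0.125, 0.003]
ft_force: [4.8, -7.9, -3.4]
gripper_width: 0.0157
finger_force: 40.0
```

To row units: -0.15 cm / 80 = -0.0019, -0.1 cm / 80 = -0.0013.

Request:
{"api": "apply_moves", "payload": {"plan": [-0.0006, 0, 0, 0, -0.0013, 0, 0, 0, -0.0019, 0, 0, 0]}}

```text
clock: 16.57
tcp_pos: [0.5321, 0.0206, 0.0555]
eef_rot: [3.138, 0.125, 0.003]
ft_force: [5.6, -7.5, -2.5]
gripper_width: 0.0148
finger_force: 40.0
```

Request:
{"api": "apply_moves", "payload": {"plan": [-0.0006, 0, 0, 0, -0.0013, 0, 0, 0, -0.0019, 0, 0, 0]}}

```text
clock: 16.82
tcp_pos: [0.5306, 0.0205, 0.0555]
eef_rot: [3.138, 0.125, 0.003]
ft_force: [6.0, -8.7, -4.1]
gripper_width: 0.0153
finger_force: 40.0
```

To row units: -0.15 cm / 80 = -0.0019, -0.1 cm / 80 = -0.0013.

Request:
{"api": "apply_moves", "payload": {"plan": [-0.0006, 0, 0, 0, -0.0013, 0, 0, 0, -0.0019, 0, 0, 0]}}

```text
clock: 17.07
tcp_pos: [0.5294, 0.0204, 0.0555]
eef_rot: [3.138, 0.125, 0.004]
ft_force: [8.9, -8.0, -5.4]
gripper_width: 0.0156
finger_force: 40.0
```

To row units: -0.06 cm / 80 = -0.0008, -0.03 cm / 80 = -0.0004.

Request:
{"api": "apply_moves", "payload": {"plan": [-0.0004, 0, 0, 0, -0.0008, 0, 0, 0]}}

```text
clock: 17.23
tcp_pos: [0.529, 0.0204, 0.0555]
eef_rot: [3.138, 0.125, 0.005]
ft_force: [10.1, -7.7, -7.5]
gripper_width: 0.0158
finger_force: 40.0
```

To row units: 0.1 cm / 80 = 0.0013, 0.06 cm / 80 = 0.0008.

Request:
{"api": "apply_moves", "payload": {"plan": [0.0008, 0, 0, 0, 0.0013, 0, 0, 0, 0.0013, 0, 0, 0]}}

```text
clock: 17.48
tcp_pos: [0.5292, 0.0204, 0.0555]
eef_rot: [3.138, 0.125, 0.001]
ft_force: [2.6, -8.8, 0.3]
gripper_width: 0.0154
finger_force: 40.0
```

To row units: 0.1 cm / 80 = 0.0013, 0.06 cm / 80 = 0.0008.

Request:
{"api": "apply_moves", "payload": {"plan": [0.0008, 0, 0, 0, 0.0013, 0, 0, 0, 0.0013, 0, 0, 0]}}

```text
clock: 17.73
tcp_pos: [0.5298, 0.0204, 0.0554]
eef_rot: [3.138, 0.125, -0.0]
ft_force: [-1.8, -9.3, 1.8]
gripper_width: 0.0152
finger_force: 40.0
```

To row units: 0.04 cm / 80 = 0.0005.

Request:
{"api": "apply_moves", "payload": {"plan": [0.0005, 0, 0, 0, 0.0005, 0, 0, 0]}}

```text
clock: 17.9
tcp_pos: [0.5301, 0.0204, 0.0554]
eef_rot: [3.138, 0.125, -0.001]
ft_force: [-2.0, -8.8, 2.7]
gripper_width: 0.0153
finger_force: 40.0
```

Felt the stop at about 98 mm of draw, then eased back to just touching. I'll release the post and go over the lever with the fingers shut.

Request:
{"api": "apply_moves", "payload": {"plan": [0, 0, 0, 0, 0, 0, 0, 0, 0, 0, 0, 0, 0, 0, 0, 0], "jaw": 0.2}}

```text
clock: 18.23
tcp_pos: [0.5302, 0.0214, 0.0553]
eef_rot: [-3.139, -0.126, 0.0]
ft_force: [0.5, -0.1, 0.4]
gripper_width: 0.0386
finger_force: 0.0
```

To row units: 16.5 cm / 80 = 0.2063, 15 cm / 80 = 0.1875.

Request:
{"api": "apply_moves", "payload": {"plan": [0, 0, -0.0188, 0, 0, 0, -0.05, 0, 0, 0, -0.0938, 0, -0.0125, 0.025, -0.1375, 0, -0.025, 0.0625, -0.175, 0, -0.0313, 0.1125, -0.175, 0, -0.0313, 0.1625, -0.175, 0, -0.0375, 0.1875, -0.175, 0, -0.05, 0.2063, -0.175, 0, -0.05, 0.2063, -0.175, 0, -0.05, 0.2063, -0.175, 0]}}

```text
clock: 19.15
tcp_pos: [0.5034, -0.1466, 0.1953]
eef_rot: [-3.139, -0.123, -0.0]
ft_force: [0.5, 0.7, -0.4]
gripper_width: 0.0559
finger_force: 0.0
```

```bash
python3 - <<'E'
from h import *
np.set_printoptions(precision=4,suppress=True)
k=ctrl.get_calibration('wrist');snap('wrist','w4.png')
for q,z in(('lever_tip',.092),('lever_hinge',.024),('pull_post',.06)):
    for r in ctrl.pinpoint(q,'wrist')[:2]: print(q,np.round(r['centre'],1),round(r['score'],2),atz('wrist',r['centre'],z,k))
move([.5045,-.147,.13],.085)
E
```

```text
lever_tip [324.  201.5] 0.59 [ 0.5051 -0.1488  0.092 ]
lever_hinge [321.5 142.8] 0.78 [ 0.5551 -0.1426  0.024 ]
pull_post [161.  158.6] 0.89 [0.5286 0.0214 0.06  ]
tcp [ 0.5038 -0.1455  0.1954] Rz [ 0.  0. -1.] yaw 0.0811 t 19.35
row [0.05 0.15 6.54] -0.23
```

View pics/w4.png

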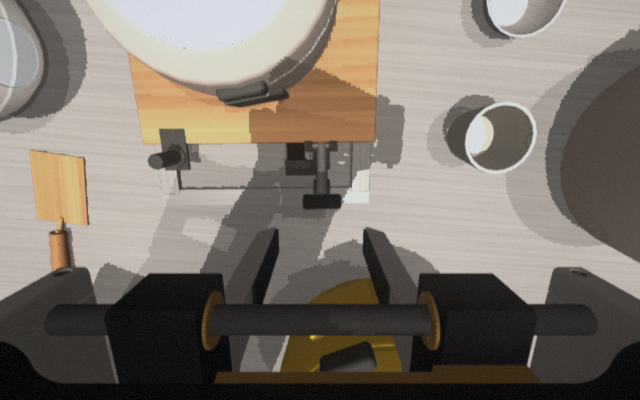

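The bar is at (322,201), still up, and the tray front is at the stop (row 142). I'll shut the fingers and descend to just above the bar.

Request:
{"api": "apply_moves", "payload": {"plan": [0, 0.0025, 0, 0, 0, 0.0025, 0, 0, 0.0013, 0.0025, 0.025, 0, 0.0013, 0.0025, 0.05, 0, 0.0013, 0.0025, 0.0688, 0, 0.0013, 0.0025, 0.0825, 0, 0.0013, 0.0025, 0.0875, 0, 0.0013, 0.0025, 0.0875, 0], "jaw": -1, "newtons": 20}}

```text
clock: 20.02
tcp_pos: [0.5045, -0.1483, 0.1248]
eef_rot: [-3.139, -0.125, 0.002]
ft_force: [-0.3, 0.1, 0.2]
gripper_width: 0.0064
finger_force: 0.0
```

To row units: 0.8 cm / 80 = 0.01, 0.6 cm / 80 = 0.0075.

Request:
{"api": "apply_moves", "payload": {"plan": [0, 0, 0.0025, 0, 0, 0, 0.005, 0, 0, 0, 0.0075, 0, 0, 0, 0.01, 0]}}

```text
clock: 20.35
tcp_pos: [0.5048, -0.1485, 0.1176]
eef_rot: [3.139, 0.125, 0.001]
ft_force: [-0.5, 0.1, 0.5]
gripper_width: 0.0006
finger_force: 0.0
```

```bash
python3 -c "
import numpy as np
for t in np.arange(.65,-.01,-.05):
  p=.268+t; print(round(t,2),round(4.7-8.3*np.cos(p),2),round(6.83-8.3*np.sin(p),2))"
```

```text
0.65 -0.34 0.24
0.6 -0.66 0.5
0.55 -0.97 0.77
0.5 -1.27 1.06
0.45 -1.55 1.37
0.4 -1.82 1.69
0.35 -2.06 2.02
0.3 -2.3 2.37
0.25 -2.51 2.72
0.2 -2.71 3.09
0.15 -2.89 3.46
0.1 -3.04 3.84
0.05 -3.18 4.23
-0.0 -3.3 4.63
```

To row units: 0.25 cm / 80 = 0.0031, 0.2 cm / 80 = 0.0025.

Request:
{"api": "apply_moves", "payload": {"plan": [0, 0, 0.0013, 0, 0, 0, 0.0025, 0, 0, 0, 0.0031, 0]}}

```text
clock: 20.6
tcp_pos: [0.505, -0.1486, 0.116]
eef_rot: [3.139, 0.125, 0.002]
ft_force: [-4.4, 2.2, 15.7]
gripper_width: 0.0004
finger_force: 7.8
```

To row units: -0.97 cm / 80 = -0.0121, 0.72 cm / 80 = 0.009.

Request:
{"api": "apply_moves", "payload": {"plan": [-0.0043, 0, 0.0025, 0, -0.0083, 0, 0.0056, 0, -0.0121, 0, 0.009, 0]}}

```text
clock: 20.85
tcp_pos: [0.4952, -0.1494, 0.1089]
eef_rot: [3.138, 0.125, 0.002]
ft_force: [-5.2, 1.0, 12.8]
gripper_width: 0.0004
finger_force: 6.5
```

To row units: -1.25 cm / 80 = -0.0156, 1.23 cm / 80 = 0.0154.

Request:
{"api": "apply_moves", "payload": {"plan": [-0.005, 0, 0.0034, 0, -0.009, 0, 0.0073, 0, -0.0125, 0, 0.0113, 0, -0.0156, 0, 0.0154, 0]}}

```text
clock: 21.18
tcp_pos: [0.4825, -0.1505, 0.0961]
eef_rot: [3.138, 0.125, 0.001]
ft_force: [-4.0, -1.0, 9.8]
gripper_width: 0.0004
finger_force: 4.8
```

To row units: 1 cm / 80 = 0.0125, 0.7 cm / 80 = 0.0088.

Request:
{"api": "apply_moves", "payload": {"plan": [-0.0029, 0, 0.0043, 0, -0.0055, 0, 0.0088, 0, -0.0075, 0, 0.0125, 0]}}

```text
clock: 21.43
tcp_pos: [0.4763, -0.151, 0.0858]
eef_rot: [3.139, 0.125, -0.0]
ft_force: [-5.9, -1.7, 8.2]
gripper_width: 0.0004
finger_force: 4.0
```

To row units: 0.4 cm / 80 = 0.005, -0.35 cm / 80 = -0.0044.

Request:
{"api": "apply_moves", "payload": {"plan": [-0.0019, 0, 0.0013, 0, -0.0038, 0, 0.0031, 0, -0.0044, 0, 0.005, 0]}}

```text
clock: 21.68
tcp_pos: [0.4734, -0.1512, 0.0817]
eef_rot: [3.139, 0.125, 0.002]
ft_force: [-0.7, -1.6, 5.8]
gripper_width: 0.0006
finger_force: 2.5
```

To row units: 1 cm / 80 = 0.0125, 0.85 cm / 80 = 0.0106.

Request:
{"api": "apply_moves", "payload": {"plan": [-0.001, 0, 0.0038, 0, -0.0021, 0, 0.0075, 0, -0.0028, 0, 0.0106, 0, -0.0031, 0, 0.0125, 0]}}

```text
clock: 22.02
tcp_pos: [0.4699, -0.1514, 0.0711]
eef_rot: [3.139, 0.125, -0.003]
ft_force: [-5.1, -1.0, 6.1]
gripper_width: 0.0007
finger_force: 3.1
```

To row units: 0.12 cm / 80 = 0.0015, 0.06 cm / 80 = 0.0008.

Request:
{"api": "apply_moves", "payload": {"plan": [-0.0003, 0, 0.0008, 0, -0.0004, 0, 0.0015, 0]}}

```text
clock: 22.18
tcp_pos: [0.4697, -0.1513, 0.07]
eef_rot: [3.139, 0.125, -0.002]
ft_force: [-4.2, -1.8, 6.0]
gripper_width: 0.0006
finger_force: 2.9
```

To row units: 0.1 cm / 80 = 0.0013, 0.05 cm / 80 = 0.0006.

Request:
{"api": "apply_moves", "payload": {"plan": [0, 0, 0.0006, 0, 0, 0, 0.0013, 0]}}

```text
clock: 22.35
tcp_pos: [0.47, -0.1514, 0.0695]
eef_rot: [3.139, 0.125, -0.001]
ft_force: [-6.5, -1.8, 14.5]
gripper_width: 0.0003
finger_force: 7.3
```

Force is rising at the expected bottom (TCP 0.0695). I'll press once more, gently, to confirm it.

To row units: 0.05 cm / 80 = 0.0006.

Request:
{"api": "apply_moves", "payload": {"plan": [0, 0, 0.0006, 0, 0, 0, 0.0006, 0]}}

```text
clock: 22.52
tcp_pos: [0.4701, -0.1514, 0.0694]
eef_rot: [3.139, 0.125, -0.001]
ft_force: [-6.7, -0.0, 15.8]
gripper_width: 0.0006
finger_force: 7.9
```

To row units: 0.04 cm / 80 = 0.0005.

Request:
{"api": "apply_moves", "payload": {"plan": [0, 0, 0.0005, 0, 0, 0, 0.0005, 0]}}

```text
clock: 22.68
tcp_pos: [0.4701, -0.1514, 0.0692]
eef_rot: [3.139, 0.125, -0.0]
ft_force: [-7.5, -0.1, 21.1]
gripper_width: 0.0004
finger_force: 9.7
```

To row units: -14 cm / 80 = -0.175, -12 cm / 80 = -0.15.

Request:
{"api": "apply_moves", "payload": {"plan": [0, 0, -0.0063, 0, 0, 0, -0.025, 0, 0, 0, -0.0625, 0, 0, 0, -0.1063, 0, -0.0125, 0, -0.15, 0, -0.0375, 0, -0.175, 0, -0.0375, 0, -0.175, 0, -0.0375, 0, -0.175, 0]}}

```text
clock: 23.35
tcp_pos: [0.4402, -0.1537, 0.2088]
eef_rot: [3.138, 0.124, 0.002]
ft_force: [0.6, -0.7, -0.5]
gripper_width: 0.0005
finger_force: 0.0
```

```bash
python3 - <<'E'
from h import *
np.set_printoptions(precision=4,suppress=True)
k=ctrl.get_calibration('wrist');snap('wrist','w5.png')
for q,z in(('lever_tip',.046),('lever_hinge',.024),('pull_post',.06)):
    for r in ctrl.pinpoint(q,'wrist')[:2]: print(q,np.round(r['centre'],1),round(r['score'],2),atz('wrist',r['centre'],z,k))
print(ctrl.state()['ft_force'],ctrl.state()['clock'])
E
```

```text
lever_tip [320.9 159.6] 0.87 [ 0.4742 -0.1504  0.046 ]
lever_hinge [320.5  83.9] 0.63 [ 0.5561 -0.1434  0.024 ]
pull_post [156.1  92.2] 0.84 [0.5307 0.0221 0.06  ]
pull_post [317.3  84.2] 0.24 [ 0.5514 -0.1405  0.06  ]
[ 0.5172 -0.0013  0.8167] 23.55
```

View pics/w5.png

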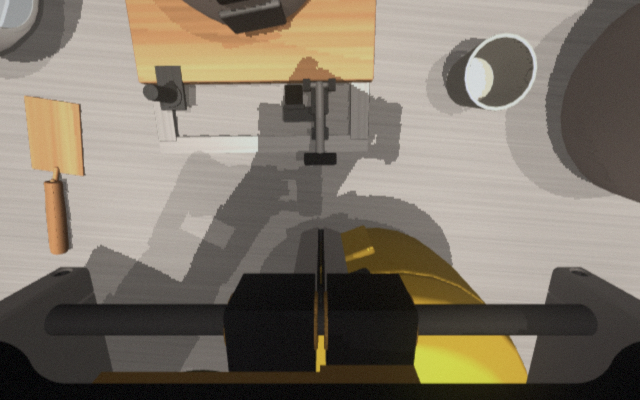

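The lever is down, with its tip at (320,159), about 82 mm in front of the hinge. The tray is at the buffer (294,88), the cooker is in place, and nothing else has moved.

```bash
python3 -c "
from station import ctrl
print(ctrl.sign_off())"
```

```text
the job is handed in; nothing more can be done
None
```

The job is handed in at about 23.5 s on the robot's clock: lever flicked fully up, tray drawn about 98 mm to just touching its end stop, lever pressed down to its bottom with at most about 21 N, and the arm withdrawn clear of everything.

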